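# Clip the sample wheel onto its spindle

## Robot

A 6-joint arm with a two-finger parallel gripper is mounted at the origin on the work surface. World frame = base frame: x ahead of the robot, y to its left, z up, the work surface at z = 0. Lengths are in mm, angles in degrees, forces in N, time in s.
With the tool pointing down it reaches from about 350 to 850 mm from the base axis. Payload 8.1 kg.
Tool frame: the origin (TCP) lies midway between the tips of the shut fingers; the grasp point (between the pads) lies 19 mm behind it; z points along the fingers, y is the line along which they close (so a half turn about z gives the same grasp; the last joint's range is limited). The gripper opens to 85 mm and grips with 20 to 120 N. Pads are 22 mm wide; open, the fingers measure 114 mm over their backs; the gripper's body (76 mm by 85 mm) begins 54 mm behind the grasp point. The pads swing forward as they close: fully open they stand 13 mm farther back than shut.
Start: joints at [-77.143, 7.471, 85.268, -0, 87.261, -4.893], TCP at [182.941, -571.435, 231.292] pointing down, gripper open.
Joint ranges: [-169.43, 169.43], [-51.17, 129.36], [1.28, 143.12], [-76.62, 256.62], [0, 156.53], [-152.29, 152.29]. Speed limits (degrees/s): [136.94, 136.94, 159.86, 180, 180, 180].

## Interface

Orientations are given as [roll, pitch, yaw] about the fixed x, y, z axes, in that order (R = Rz(yaw) Ry(pitch) Rx(roll)).
In Python, from bench import r gives the robot as it stands.
- The arm moves only by the tool send_rows, never from a script. Its argument "increments" is a list of rows, each a list of 6 numbers: the shift along the tool's x, y, z in mm, then the turn, a rotation vector about the tool's x, y, z in rad. A call has 1 to 5 rows; each row shifts and turns the commanded pose from where the row before left it, along the tool's axes as they then stand; what a row does not reach is not made up. A row lasts 1/8 s, in which the tool goes at most 62.5 mm and 10.7 degrees, less where a joint would pass 70% of its speed; a pose out of reach is approached as far as the arm can. A call is refused whole if a number of a shift passes 62.5 or a number of a turn 0.188, either way. A call with a gripper value outside its range is refused whole. "grip" is the closure, from -1 (fully open) to 1 (shut), set as the call begins (left out, the last holds). The fingers move at their own pace and stop on an object; "grip_force" is the grip in N (left out, the last holds). Time passes only in rows, so rows that do not move let the fingers close. It gives the time, the measured TCP pose, the force, the opening and the grip force at its end, in the units of the state.
- r.sense(): the state, without advancing time (a new reading comes with each control period).
- r.snapshot(name): name is "scene" or "top" or "wrist"; returns a dict with "img" (384x512x3 uint8, blue, green, red), "z_map" (384x512 float32, mm along the optical axis (not along the pixel's ray), 0 where there is no reading), "fx", "fy", "cx", "cy" (pixels), "view" (4x4, takes a point from world to camera coordinates). Camera axes: x right, y down, z forward; pixel columns grow to the right and rows downward; lengths in mm; the calibration is good to about 2 mm. The wrist camera is an equidistant fisheye: a pixel r from the principal point sees the ray r / f radians off the axis. A picture is of the moment at which its call begins.
- r.hand_in(): hands the job in; it is judged then, once.
The state is a dict: "time": time; "joint_pos": joint angles; "qd": joint speeds; "joint_efforts": joint torques, N m; "tool_pos": TCP position; "tcp_rot": TCP orientation; "ft_force": force on the tool from outside, world axes, zero at the start; "wrist_torque": the same for the moment, N m; "finger_gap": finger opening in mm; "grip_force": force on a finger pad.
Only numpy, scipy, OpenCV 4.12 (cv2) and the standard library are available. Lean on these libraries where they do the work, as an engineer would, in place of code of your own. Each camera call takes 0.05 s, during which the arm holds its last target. There are 200 camera calls.

## Task

One of the two sample wheels has no retainer yet. Take the large open spring clip by its finger grip and press it sideways, mouth first, into the groove of that wheel's spindle until it snaps fully home around the neck, then let go and leave it lying flat on the hub.

Things in the scene. Friction and masses are not known exactly. Their poses are not given: they have to be found in the camera images.
- clip_grip (a point): Centre of the upright finger grip of the large open clip (white plastic, 90 x 62 mm, 80 g, lying flat): a block 28 mm long in x, 16 mm thick in y (pinch here), 50 mm high; this point is 25 mm above the clip's underside. x points to the open mouth, away from the robot at the start; z up. Not to be taken: a clip 0.6 times as large and a closed collar with similar grips, in swapped places.
- clip_eye (a point): Centre of the large clip's eye, 46 mm ahead (+x) of clip_grip and 20 mm lower, halfway through the 10 mm thick clip; same axes. Two sprung jaws, 19 mm apart at the narrowest (11 mm ahead of here), flare to a 42 mm mouth with tips 29 mm ahead; pushed on with about 3 to 8 N they spread and snap round the neck. The eye's back is 14 mm behind here. Seated, this point is within 3 mm of the spindle axis.
- groove (a point): Middle of the empty groove, on the upright spindle's axis, 94 mm above the table: a steel neck 24 mm in diameter, 24 mm high, between a flat hub below (60 mm diameter, 16 mm above a fixed 144 mm wheel with chips) and a steel head above (36 mm diameter, 10 mm high). The stand is fixed; the clip may enter from any side. The other, like stand already carries a clip. z up.

How it is judged (in metres and radians):
At the end, for the whole second after the job is handed in: The large clip is snapped on the neck of the spindle that had none: the centre of its eye is within 8 mm of the spindle's axis (past the snap point) and within the 24 mm height of the groove, and the clip lies flat to within 10 degrees, released (horizontal distance between clip_eye and groove below 0.008 m and z of clip_eye in the frame of groove between -0.012 and 0.012 m and angle between clip_eye's own z axis and vertical below 0.175 rad); the robot touches nothing.
It also fails if it takes over 38 s, if anything falls off the work surface, if the arm or the gripper's body presses on something with over 40 N, if the wrist force passes 120 N, or if a joint passes its speed limit or range.

## Working session

There is one attempt and no reset: what is moved stays moved. The work goes in short steps, Python scripts to look and compute and a tool call to move; the robot and the scene stay as the last step left them, time stands still between calls to the robot, and variables do not carry over. Pictures are saved under pics/ and viewed, at most 10 in all, crops included, and the job is handed in when it is done.

Besides the shell and the picture viewer there is one more tool, called by a JSON object that holds its "api" and its "payload". send_rows: Moves the arm, as the interface text tells. Its arguments: {"type":"object","properties":{"increments":{"type":"array"},"grip":{"type":"number"},"grip_force":{"type":"number"}},"required":["increments"]}

```bash
mkdir -p pics; ls; cat > h.py <<'E'
import numpy as np, cv2
from bench import r
def cloud(s):
    z=s["z_map"].astype(float); v,u=np.indices(z.shape)
    P=np.stack([(u-s["cx"])/s["fx"]*z,(v-s["cy"])/s["fy"]*z,z],-1)
    V=np.array(s["view"]); W=(P-V[:3,3])@V[:3,:3]
    W[z<=0]=np.nan
    return W
E
python3 - <<'E'
from h import *
for n in ("top","scene"):
    s=r.snapshot(n); np.savez(n+".npz",**s); cv2.imwrite(f"pics/{n}.png",s["img"])
a=cv2.imread("pics/top.png");b=cv2.imread("pics/scene.png")
W=cloud(dict(np.load("top.npz")))
print(r.sense())
for v in range(0,384,64): print([tuple(np.round(W[v,u])) for u in range(0,512,128)])
E
```

```text
pics
{'time': 0.1, 'joint_pos': array([-7.71443921e+01,  7.50884259e+00,  8.53245296e+01,  2.09122480e-03,
        8.72606890e+01, -4.89309047e+00]), 'qd': array([-0.04832408, -0.1654447 , -0.07967382, -0.04694585,  0.12050922,
       -0.00675515]), 'joint_efforts': array([ 6.93813454e-04, -5.70950031e+01, -5.01943731e+01, -1.94122013e-04,
        8.17050459e-03,  1.00760381e-06]), 'tool_pos': array([ 182.8286944 , -570.94628059,  230.35525183]), 'tcp_rot': array([-1.79906460e+02, -1.01041664e-02,  1.77485885e+01]), 'ft_force': array([-0.15812328,  0.25558694, -0.68303005]), 'wrist_torque': array([0.04216812, 0.06829333, 0.00787743]), 'grip_force': 0.0, 'finger_gap': 85.32003365808714}
[(np.float64(1319.0), np.float64(880.0), np.float64(-427.0)), (np.float64(1320.0), np.float64(408.0), np.float64(-384.0)), (np.float64(1321.0), np.float64(-50.0), np.float64(-342.0)), (np.float64(1321.0), np.float64(-497.0), np.float64(-301.0))]
[(np.float64(825.0), np.float64(537.0), np.float64(4.0)), (np.float64(845.0), np.float64(258.0), np.float64(-0.0)), (np.float64(864.0), np.float64(-37.0), np.f
[... 297 characters left out ...]
(-2.0))]
[(np.float64(535.0), np.float64(495.0), np.float64(0.0)), (np.float64(546.0), np.float64(231.0), np.float64(0.0)), (np.float64(557.0), np.float64(-44.0), np.float64(2.0)), (np.float64(569.0), np.float64(-332.0), np.float64(0.0))]
[(np.float64(403.0), np.float64(475.0), np.float64(0.0)), (np.float64(411.0), np.float64(219.0), np.float64(-2.0)), (np.float64(418.0), np.float64(-48.0), np.float64(0.0)), (np.float64(427.0), np.float64(-327.0), np.float64(-1.0))]
[(np.float64(279.0), np.float64(456.0), np.float64(1.0)), (np.float64(284.0), np.float64(207.0), np.float64(1.0)), (np.float64(289.0), np.float64(-51.0), np.float64(1.0)), (np.float64(294.0), np.float64(-321.0), np.float64(0.0))]
```

View pics/top.png

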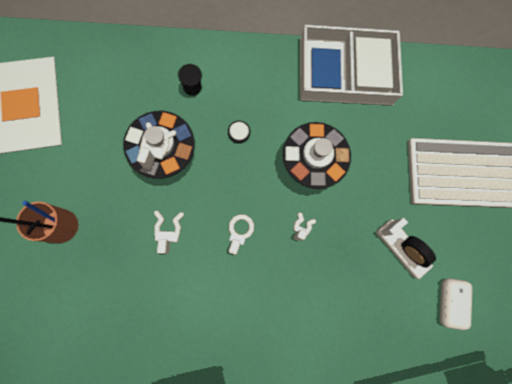

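View pics/scene.png

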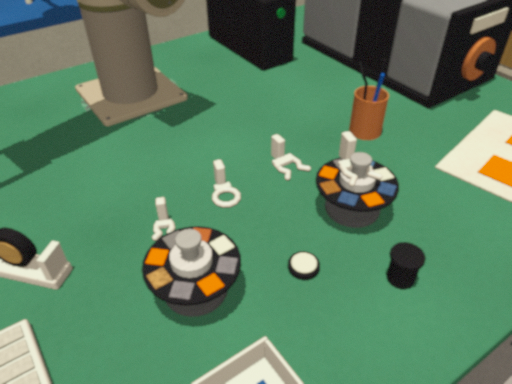

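The top view shows the left stand (159,145) already carrying a clip and the right stand (317,155) empty. The large open clip is at (167,230), with its grip near (163,245). The collar is at (240,230) and the small clip at (304,228).

```bash
python3 - <<'E'
from h import *
for n in ("top","scene"):
    s=dict(np.load(n+".npz")); W=cloud(s)
    X,Y,Z=W[...,0],W[...,1],W[...,2]
    # reference: left point from top pixel
    if n=="top":
        print(W[243,163],W[237,167],W[150,322],W[137,155])
        gx,gy=W[237,167][:2]; sx,sy=W[150,322][:2]
    near=lambda x,y,d:np.hypot(X-x,Y-y)<d
    def st(name,m):
        p=W[m]; print(n,name,len(p), np.round(np.median(p,0),1), np.round(np.percentile(p,2,0),1),np.round(np.percentile(p,98,0),1))
        if len(p)>10:
            q=p[:,:2].astype(np.float32); print("   rect",cv2.minAreaRect(q), "circ",cv2.minEnclosingCircle(q))
    st("griptop",near(gx,gy,90)&(Z>45)&(Z<56))
    st("clipplate",near(gx,gy,90)&(Z>6)&(Z<14))
    st("head",near(sx,sy,40)&(Z>111)&(Z<121))
    st("hub",near(sx,sy,45)&(Z>78)&(Z<86))
    st("wheel",near(sx,sy,90)&(Z>61)&(Z<71))
s=dict(np.load("top.npz"))
i=s["img"]
c=np.hstack([cv2.resize(i[195:265,130:200],(400,400),interpolation=3),cv2.resize(i[115:195,277:357],(400,400),interpolation=3)])
cv2.imwrite("pics/crop.png",c)
E
```

```text
[437.31204442 139.38399632  50.5834324 ] [451.74755375 139.37457387  11.52303317] [ 620.42486179 -160.92250829  117.89189271] [631.36707781 156.47230131 115.9105788 ]
top griptop 117 [431.4 142.5  50. ] [419.6 135.8  46.5] [445.1 150.5  52.3]
   rect ((431.4774169921875, 143.63726806640625), (27.29372787475586, 16.258281707763672), 2.184175729751587) circ ((431.7209167480469, 143.5772247314453), 14.540583610534668)
top clipplate 422 [463.6 140.9   9.9] [443.9 115.8   6.7] [503.5 168.1  13. ]
   rect ((462.3352355957031, 141.46310424804688), (58.841800689697266, 86.83918762207031), 89.63117980957031) circ ((466.4096984863281, 142.15570068359375), 47.80961990356445)
top head 267 [ 627.1 -161.6  116.4] [ 611.5 -178.9  112. ] [ 643.2 -146.1  118.5]
   rect ((627.8411865234375, -162.5819091796875), (34.62986373901367, 34.9954833984375), 32.12635040283203) circ ((628.219482421875, -162.51988220214844), 18.391881942749023)
top hub 392 [ 617.6 -152.4   82.6] [ 599.5 -190.5   79.5] [ 654.5 -134.4   84.9]
   rect ((626.1929321289062, -160.9626922607422), (58.25444793701172, 54.2197265625), 52.
[... 928 characters left out ...]
7.1]
   rect ((630.2586059570312, -163.9642333984375), (34.5318717956543, 35.52206039428711), 61.11338424682617) circ ((630.0064086914062, -163.73333740234375), 18.422426223754883)
scene hub 749 [ 640.4 -171.6   81.4] [ 608.9 -191.7   78.5] [ 658.6 -136.8   84.4]
   rect ((633.621826171875, -165.07977294921875), (58.300018310546875, 52.20357894897461), 66.46119689941406) circ ((630.5623779296875, -164.35801696777344), 30.258808135986328)
scene wheel 4678 [ 648.9 -177.1   66.2] [ 565.9 -230.3   63.1] [698.3 -99.5  69.1]
   rect ((630.1746215820312, -163.6949005126953), (143.0403594970703, 143.78721618652344), 73.00065612792969) circ ((629.2257080078125, -164.39755249023438), 73.5718002319336)
```

View pics/crop.png

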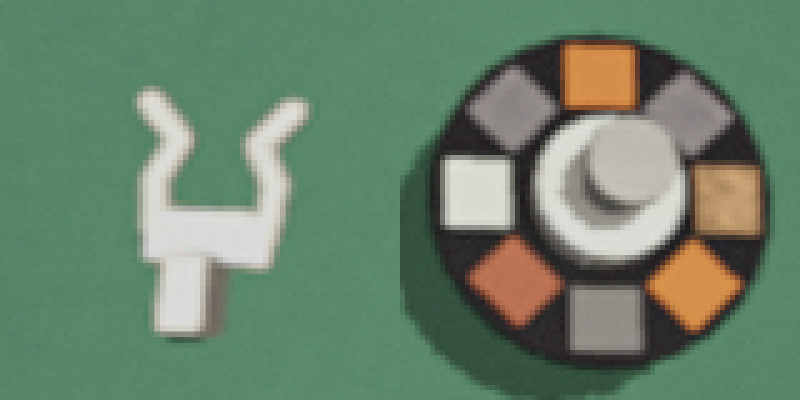

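The crop confirms that the right stand's neck is bare and the large clip's mouth points to +x. The two cameras average to clip grip ≈ (433,142) and spindle ≈ (629,-163). Both match the given sizes. I'll turn to yaw 0, then travel.

{"api": "send_rows", "payload": {"increments": [[0,0,0,0,0,0.155],[0,0,0,0,0,0.155],[17,-48,0,0,0,0],[17,-48,0,0,0,0],[17,-48,0,0,0,0]], "grip": -1, "grip_force": 60}}

```text
time: 0.72
tool_pos: [234.2, -425.8, 230.6]
tcp_rot: [-179.9, 0.0, -0.0]
ft_force: [0.5, -0.0, -0.2]
finger_gap: 85.9
grip_force: 0.0
```

{"api": "send_rows", "payload": {"increments": [[17,-48,0,0,0,0],[17,-48,0,0,0,0],[17,-48,0,0,0,0],[17,-48,0,0,0,0],[17,-48,0,0,0,0]]}}

```text
time: 1.35
tool_pos: [319.1, -185.8, 231.0]
tcp_rot: [-180.0, -0.0, -0.0]
ft_force: [0.2, 0.1, 0.5]
finger_gap: 85.6
grip_force: 0.0
```

{"api": "send_rows", "payload": {"increments": [[17,-48,10,0,0,0],[17,-48,10,0,0,0],[17,-48,20,0,0,0],[17,-48,20,0,0,0],[17,-48,20,0,0,0]]}}

```text
time: 1.98
tool_pos: [404.3, 54.3, 150.6]
tcp_rot: [180.0, -0.0, 0.0]
ft_force: [1.1, 0.5, 0.5]
finger_gap: 85.6
grip_force: 0.0
```

{"api": "send_rows", "payload": {"increments": [[15,-44,0,0,0,0],[14,-44,20,0,0,0],[0,0,30,0,0,0],[0,0,0,0,0,0]]}}

```text
time: 2.48
tool_pos: [430.4, 140.5, 98.5]
tcp_rot: [179.9, 0.4, 0.1]
ft_force: [0.3, -0.9, 0.2]
finger_gap: 85.1
grip_force: 0.0
```

```bash
python3 - <<'E'
from h import *
s=r.snapshot("wrist"); np.savez("w1.npz",**s)
S=r.sense(); print(S["tool_pos"],s["fx"],s["cx"],s["cy"])
z=s["z_map"].astype(float); v,u=np.indices(z.shape)
dx=(u-s["cx"])/s["fx"];dy=(v-s["cy"])/s["fy"];t=np.hypot(dx,dy)+1e-9
k=np.tan(np.minimum(t,1.5))/t*z
V=np.array(s["view"]); W=(np.stack([dx*k,dy*k,z],-1)-V[:3,3])@V[:3,:3]; W[z<=0]=np.nan
for n,lo,hi in(("grip",45,54),("plate",7,13)):
    m=(np.hypot(W[...,0]-445,W[...,1]-142)<80)&(W[...,2]>lo)&(W[...,2]<hi)
    p=W[m];print(n,len(p),np.percentile(p,2,0).round(1),np.percentile(p,98,0).round(1), cv2.minAreaRect(p[:,:2].astype(np.float32)))
cv2.imwrite("pics/w1.png",s["img"])
E
```

```text
[431.72498722 140.27298381 100.27465368] 297.3186396354542 257.8089203241755 194.2536806293522
grip 887 [420.8 136.   46.7] [447.2 151.2  51.2] ((434.049072265625, 143.37893676757812), (15.849014282226562, 27.777597427368164), 89.10587310791016)
plate 2820 [446.8 115.6   7.3] [504.8 167.2  11.2] ((476.2658386230469, 142.1284637451172), (59.991600036621094, 63.34379577636719), 88.22847747802734)
```

View pics/w1.png

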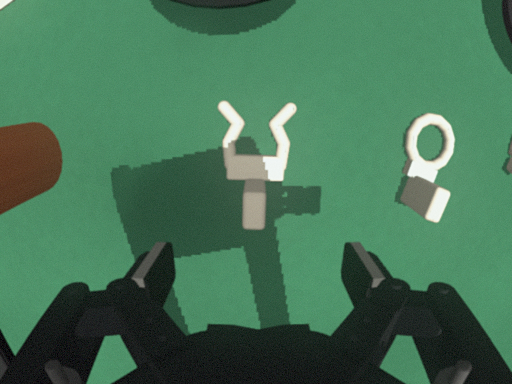

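The wrist view shows the large clip between the fingers, with its grip at (254,205) and its plate at (255,167). The collar is well to the right. The near measurement puts the grip at (434,143.4), so I'll correct by +1 mm in x and +3 mm in y and go down.

{"api": "send_rows", "payload": {"increments": [[1,-3,20,0,0,0],[0,0,25,0,0,0],[0,0,25,0,0,0],[0,0,20,0,0,0],[0,0,0,0,0,0]]}}

```text
time: 3.15
tool_pos: [433.6, 142.8, 11.3]
tcp_rot: [180.0, 0.1, -0.1]
ft_force: [0.3, -0.6, 0.1]
finger_gap: 85.9
grip_force: 0.0
```

{"api": "send_rows", "payload": {"increments": [[0,0,0,0,0,0],[0,0,0,0,0,0],[0,0,0,0,0,0],[0,0,0,0,0,0],[0,0,0,0,0,0]], "grip": 1, "grip_force": 60}}

```text
time: 3.78
tool_pos: [434.6, 143.6, 11.9]
tcp_rot: [-180.0, -0.1, -0.0]
ft_force: [-2.0, -0.8, 6.1]
finger_gap: 15.4
grip_force: 58.4
```

{"api": "send_rows", "payload": {"increments": [[0,0,0,0,0,0],[0,0,0,0,0,0],[0,0,0,0,0,0]]}}

```text
time: 4.15
tool_pos: [434.6, 143.6, 11.9]
tcp_rot: [-180.0, -0.0, -0.0]
ft_force: [-1.8, -1.1, 4.8]
finger_gap: 15.6
grip_force: 58.4
```

{"api": "send_rows", "payload": {"increments": [[0,0,-10,0,0,0],[0,0,-30,0,0,0],[0,0,-40,0,0,0],[0,20,-15,0,0,0],[10,40,0,0,0,0]]}}

```text
time: 4.78
tool_pos: [445.2, 84.0, 108.7]
tcp_rot: [-180.0, -0.2, 0.1]
ft_force: [0.5, -0.1, -1.0]
finger_gap: 15.4
grip_force: 58.1
```

{"api": "send_rows", "payload": {"increments": [[10,50,0,0,0,0],[10,50,0,0,0,0],[10,50,0,0,0,0],[10,50,0,0,0,0],[10,40,0,0,0,0]]}}

```text
time: 5.4
tool_pos: [494.0, -158.4, 106.7]
tcp_rot: [180.0, -0.0, -0.1]
ft_force: [-0.4, 0.4, -0.5]
finger_gap: 15.3
grip_force: 58.1
```

{"api": "send_rows", "payload": {"increments": [[6,7,0,0,0,0],[0,0,0,0,0,0],[0,0,0,0,0,0]]}}

```text
time: 5.78
tool_pos: [499.7, -162.2, 106.1]
tcp_rot: [-180.0, 0.0, 0.1]
ft_force: [0.3, 0.7, -0.6]
finger_gap: 15.1
grip_force: 58.2
```

```bash
cat >> h.py <<'E'
def wcloud(s):
    z=s["z_map"].astype(float); v,u=np.indices(z.shape)
    dx=(u-s["cx"])/s["fx"];dy=(v-s["cy"])/s["fy"];t=np.hypot(dx,dy)+1e-9
    k=np.tan(np.minimum(t,1.5))/t*z
    V=np.array(s["view"]); W=(np.stack([dx*k,dy*k,z],-1)-V[:3,3])@V[:3,:3]; W[z<=0]=np.nan
    return W
E
cat > look.py <<'E'
import sys
from h import *
n=sys.argv[1]
S=r.sense(); print(S["tool_pos"].round(1),S["tcp_rot"].round(2),S["ft_force"].round(1))
s=r.snapshot("wrist"); W=wcloud(s); np.savez(n+".npz",**s)
t=S["tool_pos"]
def st(name,m):
    p=W[m]; 
    if len(p)>10: print(name,len(p),np.median(p,0).round(1),np.percentile(p,2,0).round(1),np.percentile(p,98,0).round(1),cv2.minEnclosingCircle(p[:,:2].astype(np.float32)))
X,Y,Z=W[...,0],W[...,1],W[...,2]
st("head",(np.hypot(X-629,Y+163)<30)&(Z>110)&(Z<122))
st("hub",(np.hypot(X-629,Y+163)<45)&(Z>78)&(Z<86))
u=t[2]-12
st("clip",(X>t[0]+14)&(X<t[0]+85)&(abs(Y-t[1])<40)&(Z>u+4)&(Z<u+16))
st("tips",(X>t[0]+60)&(X<t[0]+85)&(abs(Y-t[1])<40)&(Z>u+4)&(Z<u+16))
cv2.imwrite(f"pics/{n}.png",s["img"])
s=r.snapshot("scene"); cv2.imwrite(f"pics/{n}s.png",cv2.resize(s["img"][170:320,110:310],(800,600),interpolation=3))
E
python3 look.py w2
```

```text
[ 499.7 -162.2  106.1] [-1.7996e+02  4.0000e-02  5.0000e-02] [ 0.3  0.7 -0.6]
head 1417 [ 618.4 -163.1  115.6] [ 612.2 -177.7  110.8] [ 623.3 -148.8  117.3] ((623.3764038085938, -163.0782470703125), 16.457374572753906)
hub 3806 [ 616.  -162.8   81.9] [ 601.4 -190.8   80.1] [ 635.5 -135.6   83.5] ((629.4121704101562, -163.21685791015625), 29.787586212158203)
clip 6741 [ 535.2 -162.8  103.7] [ 514.6 -189.2   99.8] [ 571.3 -136.8  105.2] ((545.953857421875, -162.98939514160156), 39.53926467895508)
tips 1290 [ 565.8 -150.   103. ] [ 559.9 -192.1   99.5] [ 573.  -134.2  104.8] ((568.5851440429688, -163.3753204345703), 30.618982315063477)
```

View pics/w2.png

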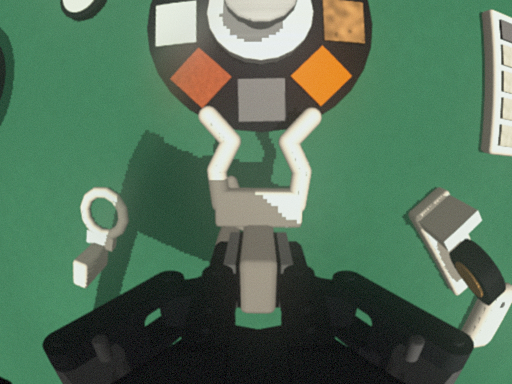

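The wrist view shows the clip held straight, mouth towards the neck, with its tips at about (208,115) and (313,115) and the spindle head at (260,5). In numbers, the spindle is at (629.4,-163.2), the eye at about (546,-163) and the clip top at z 103.7. I'll lower 10 mm so the underside is near 84, then advance 83 mm in stages.

{"api": "send_rows", "payload": {"increments": [[0,0,10,0,0,0],[15,0,0,0,0,0],[20,0,0,0,0,0],[10,0,0,0,0,0],[0,0,0,0,0,0]]}}

```text
time: 6.5
tool_pos: [545.1, -163.1, 95.8]
tcp_rot: [-180.0, 0.0, 0.0]
ft_force: [0.5, -0.6, -0.4]
finger_gap: 15.1
grip_force: 58.2
```

```bash
python3 look.py w3
```

```text
[ 545.1 -163.1   95.8] [-1.7999e+02  4.0000e-02  3.0000e-02] [ 0.5 -0.6 -0.4]
head 5597 [ 629.6 -163.3  115.8] [ 614.2 -178.7  114.2] [ 645.4 -147.4  117.2] ((629.9124755859375, -163.1749725341797), 17.981586456298828)
hub 3656 [ 624.8 -164.8   81.9] [ 602.1 -191.1   80.5] [ 657.8 -135.2   83.3] ((630.0942993164062, -163.2456512451172), 29.93756103515625)
clip 6736 [ 580.6 -163.8   93.3] [ 559.9 -190.2   89.5] [ 616.7 -137.8   94.9] ((591.3881225585938, -163.92138671875), 39.28371810913086)
tips 1287 [ 611.2 -150.9   92.8] [ 605.3 -193.1   89.2] [ 618.4 -135.2   94.5] ((615.0104370117188, -164.3603973388672), 30.581438064575195)
```

View pics/w3s.png

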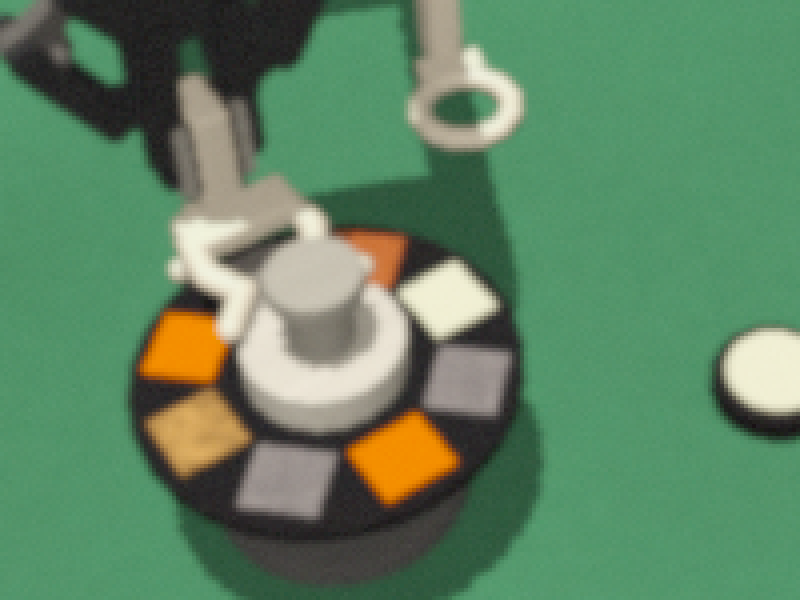

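The clip is level in the groove, about 1.4 mm above the hub, with its jaws either side of the neck's near side. The axis is at (630,-163.2), leaving about 39 mm to push.

{"api": "send_rows", "payload": {"increments": [[5,-0.5,0,0,0,0],[5,0,0,0,0,0],[3,0,0,0,0,0],[3,0,0,0,0,0],[3,0,0,0,0,0]]}}

```text
time: 7.22
tool_pos: [564.2, -163.0, 96.3]
tcp_rot: [-180.0, 0.0, -0.0]
ft_force: [-1.6, 0.6, -0.5]
finger_gap: 15.5
grip_force: 58.0
```

{"api": "send_rows", "payload": {"increments": [[3,0,0,0,0,0],[3,0,0,0,0,0],[2,0,0,0,0,0]]}}

```text
time: 7.6
tool_pos: [571.2, -162.8, 95.5]
tcp_rot: [-180.0, 0.1, -0.0]
ft_force: [-3.2, 0.2, -0.8]
finger_gap: 15.2
grip_force: 58.2
```

{"api": "send_rows", "payload": {"increments": [[3,0,0,0,0,0],[3,0,0,0,0,0],[2,0,0,0,0,0]]}}

```text
time: 7.98
tool_pos: [580.7, -163.0, 96.5]
tcp_rot: [180.0, -0.1, -0.0]
ft_force: [-1.6, 1.5, -0.1]
finger_gap: 15.3
grip_force: 58.2
```

{"api": "send_rows", "payload": {"increments": [[2,0,0,0,0,0],[2,0,0,0,0,0],[0,0,0,0,0,0]]}}

```text
time: 8.35
tool_pos: [584.6, -163.3, 96.7]
tcp_rot: [180.0, -0.1, -0.0]
ft_force: [0.6, 0.7, -1.3]
finger_gap: 15.0
grip_force: 58.4
```

```bash
python3 look.py w4
```

```text
[ 584.6 -163.3   96.7] [ 1.7997e+02 -6.0000e-02 -1.0000e-02] [ 0.6  0.7 -1.3]
head 5155 [ 630.9 -163.   115.9] [ 614.7 -178.8  114.2] [ 646.1 -147.7  117.2] ((629.7798461914062, -163.3473358154297), 18.101224899291992)
hub 2078 [ 649.6 -162.4   81.9] [ 627.6 -191.2   80.5] [ 658.5 -134.7   83.2] ((630.2947387695312, -162.9904022216797), 29.769664764404297)
clip 4509 [ 624.4 -167.6   94.3] [ 599.2 -191.1   90.8] [ 656.8 -137.2   95.8] ((631.0919799804688, -163.8912353515625), 39.254119873046875)
tips 1285 [ 650.6 -151.    93.7] [ 644.9 -193.2   90.2] [ 657.9 -135.4   95.6] ((653.97802734375, -164.54122924804688), 30.593265533447266)
```

View pics/w4.png

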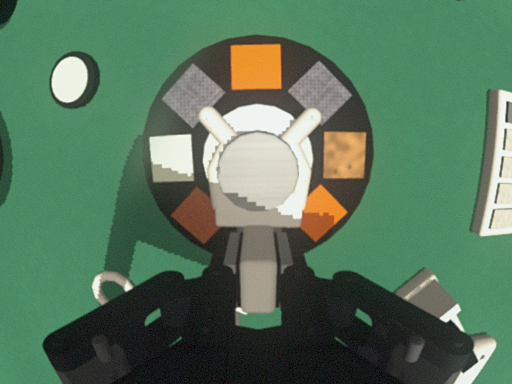

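The view shows the clip seated: the jaw tips are past the neck at (207,115) and (313,115), and the eye is centred under the head at (258,170). The push force rose to about 3 N and then dropped away, which means it snapped. I'll lower 2 mm onto the hub, release and retreat up.

{"api": "send_rows", "payload": {"increments": [[0,0,1,0,0,0],[0,0,1,0,0,0],[0,0,0,0,0,0]]}}

```text
time: 8.82
tool_pos: [583.9, -163.0, 94.1]
tcp_rot: [-180.0, 0.0, -0.0]
ft_force: [-0.1, -0.9, -0.5]
finger_gap: 15.4
grip_force: 58.5
```

{"api": "send_rows", "payload": {"increments": [[0,0,0,0,0,0],[0,0,0,0,0,0],[0,0,0,0,0,0],[0,0,0,0,0,0],[0,0,0,0,0,0]], "grip": -1}}

```text
time: 9.45
tool_pos: [584.0, -163.0, 94.3]
tcp_rot: [-180.0, 0.0, -0.0]
ft_force: [-0.2, 0.2, -0.8]
finger_gap: 85.4
grip_force: 0.0
```

{"api": "send_rows", "payload": {"increments": [[0,0,-10,0,0,0],[0,0,-20,0,0,0],[0,0,-30,0,0,0],[0,0,-30,0,0,0],[0,0,-20,0,0,0]]}}

```text
time: 10.07
tool_pos: [585.0, -163.4, 207.9]
tcp_rot: [179.9, -0.2, -0.0]
ft_force: [-0.1, 0.5, -0.6]
finger_gap: 85.5
grip_force: 0.0
```

```bash
cat > fin.py <<'E'
from h import *
S=r.sense(); print(S["tool_pos"],S["finger_gap"])
s=r.snapshot("wrist"); W=wcloud(s); X,Y,Z=W[...,0],W[...,1],W[...,2]
for n,c,x0,x1,lo,hi in(("back",-163,598,612,86,99),("tips",-163,645,664,86,99),("grip",-163,560,605,126,140),("head",-163,600,655,112,120)):
    p=W[(X>x0)&(X<x1)&(abs(Y-c)<36)&(Z>lo)&(Z<hi)]
    if len(p)>5: print(n,len(p),np.median(p,0).round(1),p.min(0).round(1),p.max(0).round(1))
t=r.snapshot("scene"); cv2.imwrite("pics/fin.png",np.hstack([s["img"][60:360,100:400],cv2.resize(t["img"][190:320,120:250],(300,300),interpolation=3)]))
E
python3 fin.py
```

```text
[ 585.0135538  -163.38009418  207.93191052] 85.53310666353617
back 740 [ 604.6 -162.9   92. ] [ 598.1 -187.9   87.8] [ 612.  -137.7   94.2]
tips 370 [ 650.1 -149.4   90.9] [ 645.2 -192.7   86.1] [ 657.9 -132.2   93.5]
grip 679 [ 584.3 -162.9  131.8] [ 569.5 -170.1  126.1] [ 596.9 -154.9  133.9]
head 1516 [ 629.9 -162.9  115.9] [ 612.6 -180.5  112.6] [ 647.4 -146.2  118. ]
```

View pics/fin.png

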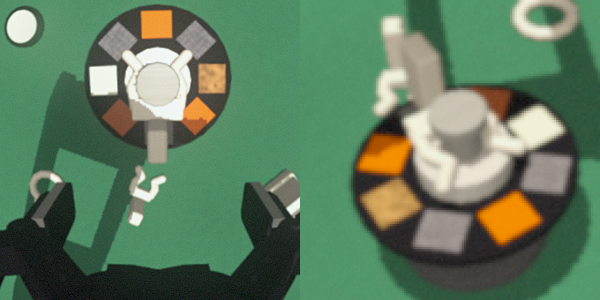

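The view shows the clip flat on the hub and around the neck, with the gripper clear. The grip centre is at about (583.5,-163), so the eye is within 1 mm of the axis. The plate top at 92 means the clip is lying on the hub.

```bash
python3 -c "
from bench import r
print(r.hand_in())"
```

```text
the job is handed in; nothing more can be done
None
```

The large clip is snapped onto the bare spindle's neck, released and lying flat on the hub. The eye measured within about 1 mm of the axis, and the job was handed in at about 10 s, though the hand-in returned no verdict.

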